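# Set the drag of a carving positioner and float its arm

## Task

On the carving positioner, turn the steel thumbscrew clockwise until it bottoms and then back it off a quarter turn, so that the ball head drags just a little. Then push the hydraulic valve's lever away from the robot, past the stiff detent, into its last notch (float), and let go. Leave the gouges, mallet, blanks and other loose things where they lie.

Things in the scene. Friction and masses are not known exactly. Their poses are not given: they have to be found in the camera images.
- positioner: Carving positioner bolted to the bench: grey base plate 150 x 150 x 12 mm, round pedestal 80 mm across, ball head with a 110 mm carved panel on its -x side (highest point 150 mm, ends 10 mm to +x of the origin). On its +x side (away from the robot) a round grey boss, 42 mm across, leans 30 degrees from vertical to its own +x and carries the thumbscrew. Origin: centre of the underside; z up.
- screw_seat (a point): Fixed: centre of the boss's upper face, 55 mm to +x of the positioner's origin, 85 mm up. z: the screw's axis, out of the boss (30 degrees from vertical). Seen from outside, clockwise tightens, 4 mm in per turn. The screw starts 115 to 195 degrees short of bottoming; where it bottoms varies and must be felt: running friction 0.1 N m, then a dead stop (0.5 N m is plenty). It stays where left.
- screw_head (a point): Thumbscrew: plain steel bar 66 mm long, 13 mm thick, 32 mm high along the axis, on a round neck 26 mm across. This point is on the axis at the height to grip: 12 mm below the bar's top face, 20 mm above its lower edge, 34.0 mm above the seat when bottomed (more when unscrewed). x along the bar, y through its thickness, z out along the axis.
- valve: Hydraulic valve bolted to the bench: grey base plate 170 x 120 x 12 mm, grey block 130 x 75 mm up to 62 mm high, with a lever between two arched steel gate bars with notch marks. Origin: centre of the underside, on the bench; x away from the robot, z up.
- lever_pivot (a point): The lever's hinge line, along the valve's y: 20 mm to +x of the valve's origin and 55 mm above the bench.
- lever_knob (a point): Centre of the black ball (36 mm across) at the end of the lever, 115 mm from the pivot; the lever's steel rod is 12 mm thick. z points out along the lever.
- lever (a joint): Lever angle, rad: 0 in the hold notch (start; ball leans 0.38 rad from vertical to the valve's -x, towards the robot), 0.375 light middle notch, 0.75 float notch (ball leans to +x), end stop 0.80. Grows as the ball is pushed to +x. Push at the ball: about 6 N to the middle notch; the stiff detent before float takes 12 to 15 N, and beyond 0.6 rad the lever drops into float by itself.
- gouge_long: Carving gouge 245 mm long, wooden handle 26 x 24 mm, lying between the positioner and the valve, to be left alone. Origin: where the handle meets the steel, on the bench; the steel points to +x.
- gouge_short: Carving gouge 195 mm long, 24 mm high, lying in front, to be left alone. Origin: as for the long gouge.
- gouge_wide: Carving gouge 215 mm long, 24 mm high, lying in front, to be left alone. Origin: as for the long gouge.
- rosette: Loose carved wooden panel 170 x 170 x 26 mm, to be left alone. Origin: centre of the underside.
- blank: Wood block 120 x 70 x 60 mm, to be left alone. Origin: centre of the underside.
- oilstone: Grey sharpening stone 180 x 60 x 30 mm, to be left alone. Origin: centre of the underside.
- glue: White bottle 64 mm across, 150 mm high, to be left alone. Origin: centre of the underside.
- mallet: Round wooden mallet standing on its head, 90 mm across, 220 mm high, to be left alone. Origin: centre of the underside.
Not all that is in view belongs to the job. What is shaped like the valve but orange is not meant. What is shaped like the positioner but blue is not meant.

How it is judged:
By the outcome, as a careful person would: the job done as asked, in the order asked, and still so for the second after the job is handed in, with the robot touching nothing.
It also fails if it takes over 67 s, if anything falls off the work surface, if the arm or the gripper's body presses on something with over 40 N, if the wrist force passes 120 N, or if a joint passes its speed limit or range.

## Robot

A 6-joint arm with a two-finger parallel gripper is mounted at the origin on the work surface. World frame = base frame: x ahead of the robot, y to its left, z up, the work surface at z = 0. Lengths are in m, angles in rad, forces in N, time in s.
With the tool pointing down it reaches from about 0.4 to 0.825 m from the base axis. Payload 7 kg.
Tool frame: the origin (TCP) lies where the fingers leave the gripper's body, on its centre line; the fingertips stand env.tip_extent ahead of it and the grasp point (between the pads) lies 54 mm ahead of it (env.tip_extent is the distance from the TCP to the fingertips, in m); z points along the fingers, y is the line along which they close (so a half turn about z gives the same grasp; the last joint's range is limited). The gripper opens to 85 mm and grips with 20 to 120 N. Pads are 22 mm wide; open, the fingers measure 114 mm over their backs; the gripper's body (76 mm by 85 mm) begins 54 mm behind the grasp point. The pads swing forward as they close: fully open they stand 13 mm farther back than shut.
Start: joints at [1.624, 0.359, 0.012, 0, -1.224, -0.288], TCP at [0.157, 0.656, 0.304] pointing down, gripper open.
Joint ranges: [-3.07, 3.07], [-1.43, 2.12], [-1.02, 1.25], [-3.03, 1.67], [-3.05, -0], [-3.03, 3.03]. Speed limits (rad/s): [2.39, 2.39, 3.01, 3.14, 3.14, 3.14].

## Interface

Orientations are given as a rotation vector (axis times angle).
In Python, from bench import env gives the robot as it stands.
- The arm moves only by the tool play_rows, never from a script. Its argument "rows" is a list of rows, each a list of 3 entries, a list of its own where there are three numbers: the shift along the tool's x, y, z in m, then the turn about the tool's z in rad, then the finger opening in m, from 0 to 0.0854. A call has 1 to 8 rows; each row shifts and turns the commanded pose from where the row before left it, along the tool's axes as they then stand; what a row does not reach is not made up. A row lasts 1/10 s, in which the tool goes at most 50 mm and 8.59 degrees, less where a joint would pass 70% of its speed; a pose out of reach is approached as far as the arm can. A call is refused whole if a number of a shift passes 0.05 or a number of a turn 0.15, either way. A call with a gripper value outside its range is refused whole. The fingers move at their own pace and stop on an object; "squeeze" is the grip in N (left out, the last holds). Time passes only in rows, so rows that do not move let the fingers close. It gives the time, the measured TCP pose, the force, the opening and the grip force at its end, in the units of the state.
- env.read_state(): the state, without advancing time (a new reading comes with each control period).
- env.snapshot(name): name is "scene" or "top" or "wrist"; returns a dict with "pixels" (420x560x3 uint8, red, green, blue), "range_z" (420x560 float32, m along the optical axis (not along the pixel's ray), 0 where there is no reading), "camera_matrix" (3x3 intrinsics, pixels), "k1" (the pictures are not rectified: a ray, as slopes to the right and down, at radius r is drawn at 1 + k1 r^2 times it, then the intrinsics apply), "rvec" (rotation vector, rad) and "tvec" (3), from world to camera coordinates, as OpenCV has them; the wrist camera has in their place "tool_from_camera" (4x4, takes a point from camera to tool coordinates, whose origin is the TCP and whose axes are the flange's). Camera axes: x right, y down, z forward; pixel columns grow to the right and rows downward; lengths in m; the calibration is good to about 2 mm. A picture is of the moment at which its call begins: read the wrist's pose just before it.
- env.job_done(): hands the job in; it is judged then, once.
The state is a dict: "clock": time; "joint_positions": joint angles; "joint_velocities": joint speeds; "joint_torque": joint torques, N m; "tcp_pos": TCP position; "tcp_rot": TCP orientation; "wrist_force": force on the tool from outside, world axes, zero at the start; "torque": the same for the moment, N m; "gripper_width": finger opening in m; "grasp_force": force on a finger pad.
Only numpy, scipy, OpenCV 4.12 (cv2) and the standard library are available. Lean on these libraries where they do the work, as an engineer would, in place of code of your own. Each camera call takes 0.05 s, during which the arm holds its last target. There are 200 camera calls.

## Working session

There is one attempt and no reset: what is moved stays moved. The work goes in short steps, Python scripts to look and compute and a tool call to move; the robot and the scene stay as the last step left them, time stands still between calls to the robot, and variables do not carry over. Pictures are saved under pics/ and viewed, at most 10 in all, crops included, and the job is handed in when it is done.

Besides the shell and the picture viewer there is one more tool, called as name(argument=value, ...) on one line, values as JSON. play_rows: Moves the arm, as the interface text tells. Its arguments: {"type":"object","properties":{"rows":{"type":"array","items":{"type":"array"}},"squeeze":{"type":"number"}},"required":["rows"]}

```bash
mkdir -p pics; ls; cat > h.py <<'E'
import numpy as np, cv2
from bench import env
from scipy.spatial.transform import Rotation as R
def save(s,n): cv2.imwrite(n,s["pixels"][:,:,::-1])
def cloud(s):
    z=s["range_z"]; h,w=z.shape; K=np.array(s["camera_matrix"]); k1=float(s["k1"])
    u,v=np.meshgrid(np.arange(w),np.arange(h))
    p=cv2.undistortPoints(np.stack([u,v],-1).reshape(-1,1,2).astype(float),K,np.array([k1,0,0,0.])).reshape(h,w,2)
    P=np.dstack([p[...,0]*z,p[...,1]*z,z])
    if "rvec" in s:
        Rm=R.from_rotvec(np.ravel(s["rvec"])).as_matrix(); return (P-np.ravel(s["tvec"]))@Rm
    T=np.array(s["tool_from_camera"]); st=s["state"]
    Q=P@T[:3,:3].T+T[:3,3]
    return Q@R.from_rotvec(st["tcp_rot"]).as_matrix().T+np.array(st["tcp_pos"])
def snap(n):
    st=env.read_state(); s=env.snapshot(n); s=dict(s); s["state"]=st; return s
E
python3 - <<'E'
from h import *
print(env.read_state(), env.tip_extent)
for n in("scene","top"):
    s=snap(n); save(s,f"pics/{n}0.png"); np.savez(f"{n}0.npz",P=cloud(s),I=s["pixels"],z=s["range_z"])
E
```

```text
pics
{'clock': 0.0, 'joint_positions': array([ 1.62406383e+00,  3.59409859e-01,  1.10293690e-02, -3.63886383e-04,
       -1.22410090e+00, -2.88128440e-01]), 'joint_velocities': array([-6.73645916e-04, -1.32355590e-03,  1.49077589e-03, -3.26163399e-05,
       -1.33868485e-03, -1.51024040e-03]), 'joint_torque': array([ 1.35482245e-03, -5.83317661e+01,  2.93423063e+01,  6.93678036e+00,
       -5.95740101e-03, -1.87411200e-05]), 'tcp_pos': array([0.15698723, 0.65610439, 0.30293341]), 'tcp_rot': array([ 3.11822673e+00, -3.68063257e-01, -7.99368234e-05]), 'wrist_force': array([0.08744418, 0.08388107, 0.19838074]), 'torque': array([ 0.01815391, -0.00837674,  0.01325655]), 'grasp_force': 0.0, 'gripper_width': 0.08522088009331684} 0.0726
```

View pics/scene0.png

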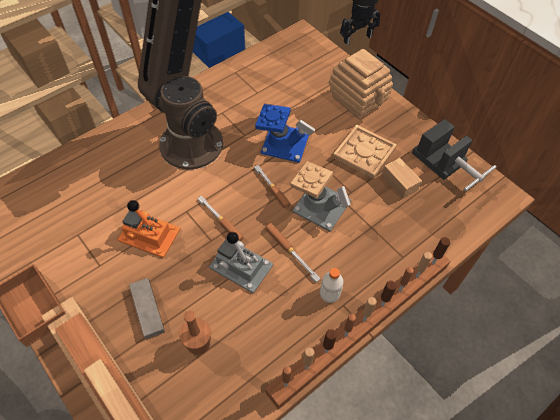

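View pics/top0.png

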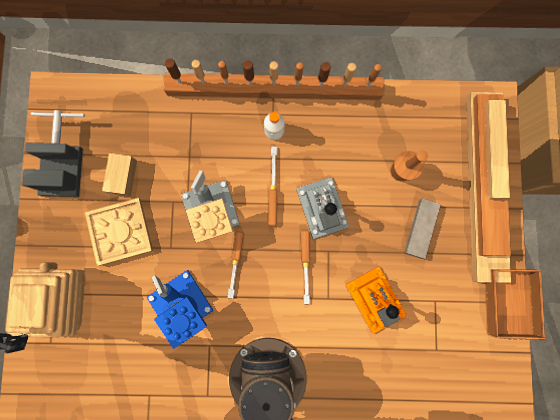

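The scene shows the grey positioner at about (320,205) and the grey valve at (240,262). In the top view the positioner is at (210,205) with its screw bar near (199,186), and the valve is at (323,208) with its knob at (331,209).

```bash
python3 - <<'E'
from h import *
d=np.load("top0.npz");P,I=d["P"],d["I"].astype(int)
def box(u0,u1,v0,v1):return P[v0:v1,u0:u1].reshape(-1,3),I[v0:v1,u0:u1].reshape(-1,3)
# grey base plates at z~12mm: minAreaRect in world xy
for nm,b,hx in(("pos",(170,250,165,250),.012),("valve",(290,355,170,245),.012)):
    p,c=box(*b); g=(np.abs(p[:,2]-.012)<.006)&(c.max(1)-c.min(1)<30)
    q=p[g]; r=cv2.minAreaRect((q[:,:2]*1000).astype(np.float32)); print(nm,g.sum(),r,q[:,2].mean(), cv2.boxPoints(r).round(0).tolist())
# bench height
p,c=box(240,260,260,300);print("bench",np.median(p,0))
p,c=box(318,345,195,222);g=(c.max(1)<45)&(p[:,2]>.1);print("knob",p[g].mean(0),p[g].max(0),g.sum())
p,c=box(182,215,165,205);g=(p[:,2]>.085)&(c.max(1)-c.min(1)<30);q=p[g];print("bar",g.sum(),q.mean(0),q.min(0),q.max(0));print(cv2.minAreaRect((q[:,:2]*1000).astype(np.float32)))
big=cv2.resize(d["I"][160:250,170:290].copy(),None,fx=6,fy=6,interpolation=cv2.INTER_CUBIC)
s=np.load("scene0.npz")["I"];b2=cv2.resize(s[155:295,205:355],None,fx=4,fy=4,interpolation=cv2.INTER_CUBIC)
cv2.imwrite("pics/c1.png",b2[:,:,::-1])
d=np.load("scene0.npz");P,I=d["P"],d["I"].astype(int)
p,c=box(335,352,182,215);g=(p[:,2]>.085)&(c.max(1)-c.min(1)<40);q=p[g];print("bar scene",g.sum(),q.mean(0),q.min(0),q.max(0))
p,c=box(224,242,228,248);g=(c.max(1)<50)&(p[:,2]>.1);q=p[g];print("knob scene",q.mean(0),q.max(0),q.min(0))
E
```

```text
pos 702 ((509.3122863769531, 194.13430786132812), (149.06900024414062, 148.57867431640625), 19.24654769897461) 0.011903595750673276 [[414.0, 240.0], [463.0, 99.0], [604.0, 149.0], [555.0, 289.0]]
valve 738 ((521.1492309570312, -161.041015625), (168.06715393066406, 119.2454833984375), 19.298860549926758) 0.012051518915830802 [[422.0, -133.0], [462.0, -245.0], [620.0, -190.0], [581.0, -77.0]]
bench [ 2.91625094e-01  6.29132805e-02 -1.43720281e-04]
knob [ 0.49715682 -0.16659944  0.18660657] [ 0.51538046 -0.01408777  1.43830341] 104
bar 263 [0.56426615 0.20998818 0.12632228] [ 0.35192809 -0.01408777  0.08509907] [0.6103629  0.23176606 1.43830341]
((464.00762939453125, 120.68142700195312), (345.8379821777344, 57.395904541015625), 40.82868576049805)
bar scene 210 [0.5747852  0.21360566 0.11407843] [0.54276904 0.19345425 0.08500957] [0.61056046 0.23506059 0.1432592 ]
knob scene [ 0.50441846 -0.17203168  0.17330733] [ 0.51691546 -0.15520257  0.18583534] [ 0.4858183  -0.1851071   0.15589429]
```

View pics/c1.png

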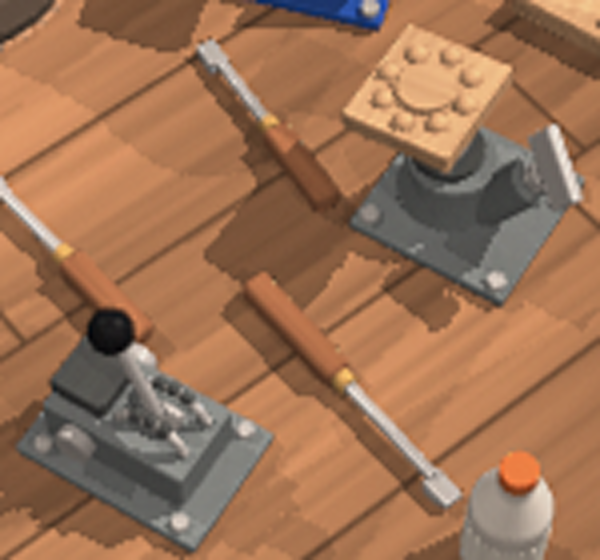

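```bash
cat >> h.py <<'E'
yw=np.radians(19.25);ex=np.array([np.cos(yw),np.sin(yw),0]);ey=np.array([-np.sin(yw),np.cos(yw),0]);ez=np.array([0,0,1.])
B0=np.array([.5093,.1941,0]);V0=np.array([.5211,-.161,0])
seat=B0+.055*ex+.085*ez
a=np.sin(np.pi/6)*ex+np.cos(np.pi/6)*ez
u=np.cos(np.pi/6)*ex-np.sin(np.pi/6)*ez   # seat frame x; y=ey
def bar(P,I,lo=.030,hi=.060):
    q=(P.reshape(-1,3)-seat)@np.stack([u,ey,a],1); c=I.reshape(-1,3).astype(int)
    m=(np.hypot(q[:,0],q[:,1])<.042)&(q[:,2]>lo)&(q[:,2]<hi)&(c.max(1)-c.min(1)<40)
    q=q[m]; top=np.percentile(q[:,2],90) if len(q) else 0
    t=q[q[:,2]>top-.005]
    r=cv2.minAreaRect((t[:,:2]*1000).astype(np.float32))
    w,v=np.linalg.eigh(np.cov(t[:,:2].T)); 
    print(len(q),len(t),"top",top,"ctr",t.mean(0),"PCAang",np.degrees(np.arctan2(v[1,1],v[0,1]))%180,"rect",r)
    return q
E
python3 - <<'E'
from h import *
print("seat",seat,"axis",a,"head",seat+.036*a)
for n in("top0","scene0"):
    d=np.load(n+".npz"); bar(d["P"],d["I"])
E
```

```text
seat [0.5612249  0.21223299 0.085     ] axis [0.47204451 0.16484532 0.8660254 ] head [0.5782185  0.21816742 0.11617691]
132 68 top 0.049311640424079706 ctr [-0.00255093 -0.00035754  0.04768098] PCAang 147.29664643162295 rect ((-2.337137222290039, -0.7227745056152344), (12.762604713439941, 67.05714416503906), 57.400352478027344)
126 47 top 0.05138599897697188 ctr [ 0.00047163 -0.00338886  0.04964505] PCAang 145.77051770729213 rect ((-1.073171615600586, -0.8177127838134766), (16.04252052307129, 63.80438232421875), 56.704673767089844)
```

play_rows(rows=[[[0.0318,0.0206,0],0,0.085],[[0.0318,0.0206,0],0,0.085],[[0.0318,0.0206,0],0,0.085],[[0.0318,0.0206,0],0,0.085],[[0.0318,0.0206,0],0,0.085],[[0.0318,0.0206,0],0,0.085],[[0.0318,0.0206,0],0,0.085],[[0.0318,0.0206,0],0,0.085]])

```text
clock: 0.9
tcp_pos: [0.3669, 0.4356, 0.3037]
tcp_rot: [3.12, -0.368, -0.0]
wrist_force: [-0.1, 0.7, 0.3]
gripper_width: 0.0849
grasp_force: 0.0
```

play_rows(rows=[[[0.0318,0.0206,0],0,0.085],[[0.0318,0.0206,0],0,0.085],[[0.0318,0.0206,0],0,0.085],[[0.0318,0.0206,0],0,0.085],[[0.0318,0.0206,0],0,0.06],[[0.0318,0.0206,0],0,0.06],[[0.0318,0.0206,0],0,0.06],[[0.0318,0.0206,0],0,0.06]])

```text
clock: 1.7
tcp_pos: [0.576, 0.2162, 0.3036]
tcp_rot: [3.12, -0.368, -0.001]
wrist_force: [-0.3, 0.9, -0.6]
gripper_width: 0.0599
grasp_force: 0.0
```

play_rows(rows=[[[0,0,0],-0.06,0.06],[[0,0,0],0,0.06],[[0,0,0],0,0.06]])

```text
clock: 2.0
tcp_pos: [0.575, 0.2175, 0.3035]
tcp_rot: [3.129, -0.277, -0.001]
wrist_force: [0.8, 0.3, 0.6]
gripper_width: 0.0599
grasp_force: 0.0
```

```bash
python3 - <<'E'
from h import *
s=snap("wrist");save(s,"pics/w1.png");P=cloud(s);bar(P,s["pixels"]);st=s["state"];print(st["tcp_pos"],R.from_rotvec(st["tcp_rot"]).as_matrix()[:,0],st["joint_positions"],st["clock"],st["gripper_width"])
s=snap("top");bar(cloud(s),s["pixels"])
E
```

```text
1908 1522 top 0.048426511201081046 ctr [-0.00048895 -0.00109417  0.04736883] PCAang 145.53581166637068 rect ((1.003448486328125, -0.8847694396972656), (13.493181228637695, 65.07451629638672), 55.88674545288086)
[0.57496941 0.21753727 0.30354821] [ 9.84466135e-01 -1.75573682e-01 -5.58073475e-04] [ 6.78891682e-01  2.61060915e-01 -1.27710537e-01 -2.21023912e-04
 -1.18264027e+00  7.15499954e-01] 2.0 0.05993619462431198
75 36 top 0.048998767550030194 ctr [-0.01554834  0.00834927  0.04764625] PCAang 144.44913295178566 rect ((-14.287433624267578, 8.77705192565918), (12.466723442077637, 31.070655822753906), 58.85529708862305)
```

View pics/w1.png

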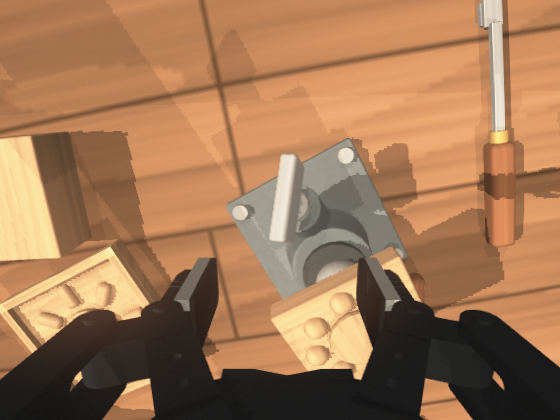

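The wrist view shows the screw bar at (287,197), nearly in line with the tool's x and centred between the open fingers. I'll descend and close gently.

play_rows(rows=[[[0.001,0,0.035],-0.01,0.05],[[0,0,0.035],0,0.05],[[0,0,0.035],0,0.05],[[0,0,0.0265],0,0.05],[[0,0,0],0,0.05]], squeeze=25)

```text
clock: 2.6
tcp_pos: [0.5739, 0.217, 0.1687]
tcp_rot: [3.127, -0.258, -0.009]
wrist_force: [0.1, 0.5, -0.1]
gripper_width: 0.0502
grasp_force: 0.0
```

play_rows(rows=[[[0,0,0],0,0.0],[[0,0,0],0,0.0],[[0,0,0],0,0.0],[[0,0,0],0,0.0],[[0,0,0],0,0.0],[[0,0,0],0,0.0]], squeeze=25)

```text
clock: 3.2
tcp_pos: [0.5771, 0.217, 0.1752]
tcp_rot: [-3.131, 0.257, -0.004]
wrist_force: [1.2, -5.2, 2.6]
gripper_width: 0.0172
grasp_force: 29.4
```

```bash
cat > st.py <<'E'
from h import *
s=env.read_state();Rm=R.from_rotvec(s["tcp_rot"]).as_matrix();p=s["tcp_pos"]
psi=np.arctan2(Rm[1,0],Rm[0,0]);d=psi-yw
print("t",s["clock"],"pos",p.round(4),"psi",np.degrees(psi).round(2),"theta",np.degrees(np.arctan2(np.sin(d),np.cos(d)*.866)).round(1) if 0 else np.degrees(np.arctan2(np.sin(d)/.866,np.cos(d))).round(1),"q6",s["joint_positions"][5].round(3))
print("F",s["wrist_force"].round(1),"T",s["torque"].round(2),"w",s["gripper_width"],"g",s["grasp_force"])
E
python3 st.py
```

```text
t 3.2 pos [0.5771 0.217  0.1752] psi -9.39 theta -32.2 q6 0.729
F [ 1.2 -5.2  2.6] T [-2.43 -0.5   0.17] w 0.017246345153718663 g 29.417472219793126
```

play_rows(rows=[[[0,0,0],0.1,0.0],[[0,0,0],0.1,0.0],[[0,0,0],0.1,0.0],[[0,0,0],0.1,0.0],[[0,0,0],0,0.0]])

```text
clock: 3.7
tcp_pos: [0.5775, 0.2148, 0.1756]
tcp_rot: [3.013, -0.875, 0.006]
wrist_force: [5.5, -12.3, 5.4]
gripper_width: 0.0175
grasp_force: 74.5
```

```bash
python3 st.py;python3 - <<'E'
from h import *
s=snap("wrist");save(s,"pics/w2.png");bar(cloud(s),s["pixels"])
s=snap("scene");bar(cloud(s),s["pixels"])
E
```

```text
t 3.7 pos [0.5775 0.2148 0.1756] psi -32.39 theta -55.6 q6 0.326
F [  5.5 -12.3   5.4] T [-6.66 -1.61  1.05] w 0.017462483884557012 g 74.5254532713443
9754 1866 top 0.055183670542636225 ctr [-0.01213028 -0.01074891  0.05540365] PCAang 36.835856740427744 rect ((-13.052362442016602, -5.015453338623047), (56.71424102783203, 25.884254455566406), 34.67659378051758)
138 29 top 0.056093532198991186 ctr [-0.00927668 -0.00600309  0.05586975] PCAang 19.97307183193442 rect ((-7.234968185424805, -2.794313430786133), (39.16401290893555, 59.2655029296875), 89.58879852294922)
```

View pics/w2.png

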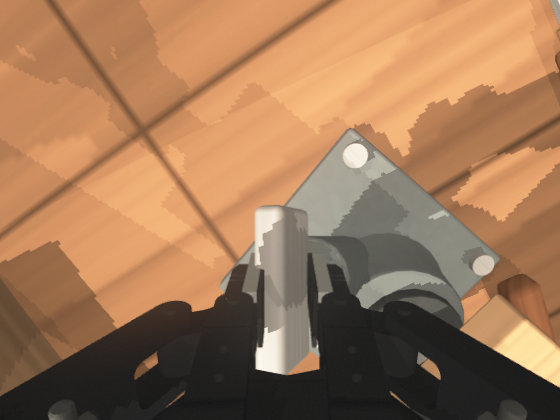

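The wrist view shows the bar at (283,290) held between the pads and turned along with the tool. The grip is stiff and the bar's lean wedges it, so I'll loosen to a slack fork and keep turning.

play_rows(rows=[[[0,0,0],0,0.0225],[[0,0,0],0,0.0225],[[0,0,0],0.1,0.0235],[[0,0,0],0.1,0.024],[[0,0,0],0.1,0.025],[[0,0,0],0.1,0.025]])

```text
clock: 4.4
tcp_pos: [0.5786, 0.2165, 0.1768]
tcp_rot: [-2.779, 1.46, -0.008]
wrist_force: [3.1, -11.0, 11.3]
gripper_width: 0.0253
grasp_force: 9.0
```

```bash
python3 st.py
```

```text
t 4.4 pos [0.5786 0.2165 0.1768] psi -55.45 theta -76.7 q6 -0.076
F [  3.1 -11.   11.3] T [-4.02 -1.21  0.14] w 0.02526590411173286 g 9.017033418640494
```

play_rows(rows=[[[0,0,0],0.1,0.025],[[0,0,0],0.1,0.025],[[0,0,0],0.1,0.025],[[0,0,0],0.1,0.025]])

```text
clock: 4.8
tcp_pos: [0.5779, 0.2165, 0.1768]
tcp_rot: [-2.433, 1.983, -0.006]
wrist_force: [0.8, -8.4, 12.2]
gripper_width: 0.025
grasp_force: 8.2
```

```bash
python3 st.py; python3 - <<'E'
from h import *
s=snap("wrist");save(s,"pics/w3.png")
E
```

```text
t 4.8 pos [0.5779 0.2165 0.1768] psi -78.38 theta -96.6 q6 -0.476
F [ 0.8 -8.4 12.2] T [-3.42  0.06  0.16] w 0.025044162137662432 g 8.189654638117645
```

View pics/w3.png

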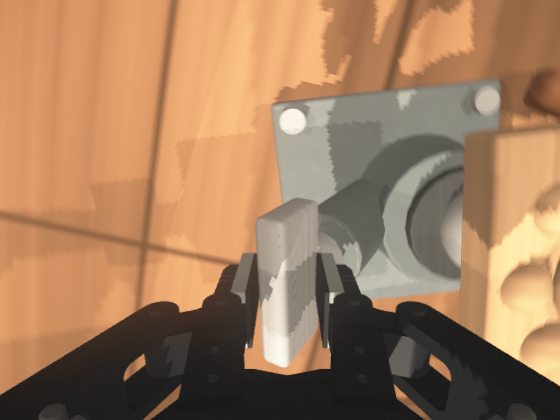

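The wrist view shows the bar at (286,280) following inside the fork with a small lag. Continuing.

play_rows(rows=[[[0,0,-0.002],0.1,0.025],[[0,0,0],0.1,0.025],[[0,0,0],0.1,0.0245],[[0,0,0],0.1,0.024],[[0,0,0],0.1,0.023],[[0,0,0],0.1,0.022]])

```text
clock: 5.45
tcp_pos: [0.579, 0.219, 0.1788]
tcp_rot: [-1.735, 2.608, -0.002]
wrist_force: [4.2, -0.2, 5.6]
gripper_width: 0.0224
grasp_force: 5.5
```

```bash
python3 st.py
```

```text
t 5.45 pos [0.579  0.219  0.1788] psi -112.72 theta -127.9 q6 -1.076
F [ 4.2 -0.2  5.6] T [-0.05 -1.61  0.13] w 0.022449604875077977 g 5.4582529651816
```

play_rows(rows=[[[0,0,0],0.1,0.021],[[0,0,0],0.1,0.02],[[0,0,0],0.1,0.019]])

```text
clock: 5.75
tcp_pos: [0.5798, 0.2191, 0.1794]
tcp_rot: [-1.326, 2.836, -0.0]
wrist_force: [7.4, -0.5, 5.2]
gripper_width: 0.0189
grasp_force: 4.9
```

```bash
python3 st.py
```

```text
t 5.75 pos [0.5798 0.2191 0.1794] psi -129.9 theta -145.4 q6 -1.376
F [ 7.4 -0.5  5.2] T [-0.5  -2.49  0.13] w 0.018946473846688586 g 4.897374392339771
```

play_rows(rows=[[[0,0,0],0.08,0.018],[[0,0,0],0.08,0.017],[[0,0,0],0,0.017]])

```text
clock: 6.05
tcp_pos: [0.5799, 0.2188, 0.1793]
tcp_rot: [-1.097, 2.933, 0.001]
wrist_force: [7.5, -2.0, 5.7]
gripper_width: 0.0171
grasp_force: 3.9
```

```bash
python3 st.py
```

```text
t 6.05 pos [0.5799 0.2188 0.1793] psi -139.0 theta -155.3 q6 -1.534
F [ 7.5 -2.   5.7] T [-0.83 -2.57  0.11] w 0.017074052759192514 g 3.9318077864299994
```

play_rows(rows=[[[0,0,0],0.08,0.017],[[0,0,0],0.08,0.016],[[0,0,0],0,0.016]])

```text
clock: 6.35
tcp_pos: [0.5791, 0.2183, 0.1786]
tcp_rot: [-0.858, 3.013, 0.001]
wrist_force: [6.9, -2.8, 2.9]
gripper_width: 0.0159
grasp_force: 2.9
```

```bash
python3 st.py
```

```text
t 6.35 pos [0.5791 0.2183 0.1786] psi -148.2 theta -165.6 q6 -1.694
F [ 6.9 -2.8  2.9] T [-1.13 -1.92  0.02] w 0.015926687407614205 g 2.9088102956302464
```

play_rows(rows=[[[0,0,0],0.08,0.016],[[0,0,0],0,0.016]])

```text
clock: 6.55
tcp_pos: [0.5786, 0.2181, 0.1781]
tcp_rot: [-0.738, 3.047, 0.002]
wrist_force: [3.8, -3.4, 2.0]
gripper_width: 0.0163
grasp_force: 2.5
```

```bash
python3 st.py
```

```text
t 6.55 pos [0.5786 0.2181 0.1781] psi -152.78 theta -170.8 q6 -1.774
F [ 3.8 -3.4  2. ] T [-1.11 -1.59  0.1 ] w 0.01629458223217206 g 2.513225877773948
```

play_rows(rows=[[[0,0,0],0.07,0.016],[[0,0,0],0.07,0.016],[[0,0,0],0,0.016]])

```text
clock: 6.85
tcp_pos: [0.5782, 0.218, 0.1778]
tcp_rot: [-0.523, 3.092, 0.002]
wrist_force: [4.1, -3.3, 1.7]
gripper_width: 0.0156
grasp_force: 2.1
```

```bash
python3 st.py
```

```text
t 6.85 pos [0.5782 0.218  0.1778] psi -160.8 theta 179.9 q6 -1.914
F [ 4.1 -3.3  1.7] T [-1.08 -1.26  0.03] w 0.015560634373069114 g 2.1086989663308486
```

play_rows(rows=[[[0,0,0],0.07,0.016],[[0,0,0],0.07,0.016],[[0,0,0],0,0.016]])

```text
clock: 7.15
tcp_pos: [0.5785, 0.2178, 0.1779]
tcp_rot: [-0.306, 3.12, 0.002]
wrist_force: [4.0, -3.6, 2.2]
gripper_width: 0.0159
grasp_force: 2.7
```

```bash
python3 st.py
```

```text
t 7.15 pos [0.5785 0.2178 0.1779] psi -168.82 theta 170.7 q6 -2.054
F [ 4.  -3.6  2.2] T [-1.45 -1.79  0.14] w 0.015945764646578185 g 2.707511340227029
```

play_rows(rows=[[[0,0,0],0.07,0.017],[[0,0,0],0,0.017]])

```text
clock: 7.35
tcp_pos: [0.5785, 0.2177, 0.1779]
tcp_rot: [-0.196, 3.129, 0.002]
wrist_force: [6.3, -4.1, 1.4]
gripper_width: 0.0166
grasp_force: 2.9
```

```bash
python3 st.py
```

```text
t 7.35 pos [0.5785 0.2177 0.1779] psi -172.82 theta 166.1 q6 -2.124
F [ 6.3 -4.1  1.4] T [-1.57 -1.99  0.01] w 0.01659002156818764 g 2.874874028848353
```

play_rows(rows=[[[0,0,0],0.07,0.017],[[0,0,0],0,0.017]])

```text
clock: 7.55
tcp_pos: [0.5786, 0.2176, 0.178]
tcp_rot: [-0.087, 3.134, 0.002]
wrist_force: [6.5, -4.9, 2.5]
gripper_width: 0.0173
grasp_force: 4.3
```

```bash
python3 st.py
```

```text
t 7.55 pos [0.5786 0.2176 0.178 ] psi -176.82 theta 161.6 q6 -2.194
F [ 6.5 -4.9  2.5] T [-1.84 -1.94  0.11] w 0.01731226035090342 g 4.31063077019644
```

play_rows(rows=[[[0,0,0],0.07,0.017],[[0,0,0],0,0.017]])

```text
clock: 7.75
tcp_pos: [0.5786, 0.2175, 0.1781]
tcp_rot: [0.023, 3.135, 0.002]
wrist_force: [6.0, -5.5, 3.3]
gripper_width: 0.0168
grasp_force: 6.0
```

```bash
python3 st.py
```

```text
t 7.75 pos [0.5786 0.2175 0.1781] psi 179.17 theta 157.1 q6 -2.264
F [ 6.  -5.5  3.3] T [-2.18 -1.92  0.12] w 0.016765418525857275 g 6.025318377069198
```

play_rows(rows=[[[0,0,0],0.07,0.018],[[0,0,0],0,0.018]])

```text
clock: 7.95
tcp_pos: [0.5785, 0.2175, 0.1781]
tcp_rot: [0.132, 3.133, 0.003]
wrist_force: [5.1, -5.2, 2.5]
gripper_width: 0.018
grasp_force: 4.6
```

```bash
python3 st.py
```

```text
t 7.95 pos [0.5785 0.2175 0.1781] psi 175.16 theta 152.7 q6 -2.334
F [ 5.1 -5.2  2.5] T [-2.1  -1.86  0.1 ] w 0.017957928149094464 g 4.607384103583172
```

play_rows(rows=[[[0,0,0],0.07,0.019],[[0,0,0],0,0.019]])

```text
clock: 8.15
tcp_pos: [0.5785, 0.2174, 0.178]
tcp_rot: [0.242, 3.126, 0.003]
wrist_force: [4.2, -4.8, 2.8]
gripper_width: 0.0191
grasp_force: 4.2
```

```bash
python3 st.py
```

```text
t 8.15 pos [0.5785 0.2174 0.178 ] psi 171.14 theta 148.3 q6 -2.404
F [ 4.2 -4.8  2.8] T [-2.14 -1.84  0.09] w 0.019135872078510727 g 4.175395878846757
```

play_rows(rows=[[[0,0,0],0.07,0.019],[[0,0,0],0,0.019]])

```text
clock: 8.35
tcp_pos: [0.5785, 0.2173, 0.1781]
tcp_rot: [0.351, 3.116, 0.003]
wrist_force: [4.6, -5.7, 3.6]
gripper_width: 0.0188
grasp_force: 5.5
```

```bash
python3 st.py
```

```text
t 8.35 pos [0.5785 0.2173 0.1781] psi 167.13 theta 144.1 q6 -2.474
F [ 4.6 -5.7  3.6] T [-2.4  -1.64  0.18] w 0.018846865952990392 g 5.536684856051579
```

play_rows(rows=[[[0,0,0],0.07,0.02],[[0,0,0],0,0.02]])

```text
clock: 8.55
tcp_pos: [0.5784, 0.2173, 0.1781]
tcp_rot: [0.46, 3.102, 0.003]
wrist_force: [4.7, -6.4, 4.8]
gripper_width: 0.0202
grasp_force: 4.3
```

```bash
python3 st.py; python3 -c "
from h import *
s=snap('wrist');save(s,'pics/w4.png')"
```

```text
t 8.55 pos [0.5784 0.2173 0.1781] psi 163.12 theta 139.9 q6 -2.544
F [ 4.7 -6.4  4.8] T [-2.34 -1.64  0.09] w 0.020178543373164638 g 4.261102940182582
```

View pics/w4.png

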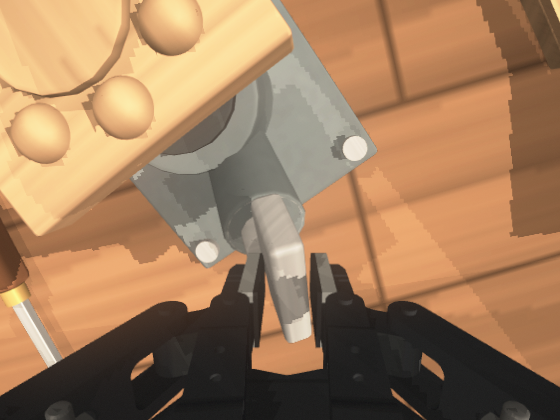

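The wrist view shows the bar at (280,265), skewed about 15° inside the fork, so it is lagging but still turning. Continuing with a tighter fork.

play_rows(rows=[[[0,0,0],0.04,0.019],[[0,0,0],0,0.019]])

```text
clock: 8.8
tcp_pos: [0.5783, 0.217, 0.1781]
tcp_rot: [0.521, 3.093, 0.002]
wrist_force: [3.7, -7.2, 4.8]
gripper_width: 0.0191
grasp_force: 10.1
```

```bash
python3 st.py
```

```text
t 8.8 pos [0.5783 0.217  0.1781] psi 160.89 theta 137.6 q6 -2.583
F [ 3.7 -7.2  4.8] T [-2.78 -1.49  0.19] w 0.01909693030558896 g 10.075648420024663
```

play_rows(rows=[[[0,0,0],0.06,0.019],[[0,0,0],0,0.019]])

```text
clock: 9.0
tcp_pos: [0.5784, 0.2166, 0.1781]
tcp_rot: [0.613, 3.076, 0.001]
wrist_force: [5.3, -8.6, 5.1]
gripper_width: 0.0192
grasp_force: 19.1
```

```bash
python3 st.py
```

```text
t 9.0 pos [0.5784 0.2166 0.1781] psi 157.46 theta 134.1 q6 -2.643
F [ 5.3 -8.6  5.1] T [-3.48 -1.93  0.57] w 0.019227301018994586 g 19.123416960937902
```

play_rows(rows=[[[0,0,0],0.06,0.02],[[0,0,0],0,0.02]])

```text
clock: 9.2
tcp_pos: [0.5788, 0.2166, 0.1783]
tcp_rot: [0.704, 3.055, 0.002]
wrist_force: [7.9, -10.0, 3.4]
gripper_width: 0.0197
grasp_force: 22.0
```

```bash
python3 st.py
```

```text
t 9.2 pos [0.5788 0.2166 0.1783] psi 154.04 theta 130.7 q6 -2.703
F [  7.9 -10.    3.4] T [-3.83 -2.7   0.57] w 0.019708746210027106 g 21.973063722252846
```

play_rows(rows=[[[0,0,0],0.04,0.02],[[0,0,0],0,0.02],[[0,0,0],0,0.02]])

```text
clock: 9.5
tcp_pos: [0.5789, 0.2163, 0.1783]
tcp_rot: [0.762, 3.041, 0.001]
wrist_force: [8.3, -11.7, 3.3]
gripper_width: 0.02
grasp_force: 29.5
```

```bash
python3 st.py
```

```text
t 9.5 pos [0.5789 0.2163 0.1783] psi 151.88 theta 128.6 q6 -2.741
F [  8.3 -11.7   3.3] T [-4.38 -3.    0.89] w 0.019951377260669458 g 29.46573198772967
```

Torque rises steeply (0.09 to 0.57 to 0.89 N m), so the screw is bottomed. I'll release, lift and measure the bar angle as the reference.

play_rows(rows=[[[0,0,0],-0.06,0.03],[[0,0,0],-0.04,0.04],[[0,0,-0.03],0,0.05],[[0,0,-0.04],0,0.05],[[0,0,-0.05],0,0.05],[[0,0,0],0,0.05],[[0,0,0],0,0.05]])

```text
clock: 10.2
tcp_pos: [0.5768, 0.218, 0.2984]
tcp_rot: [0.612, 3.077, 0.008]
wrist_force: [-0.1, 0.0, -1.7]
gripper_width: 0.0499
grasp_force: 0.0
```

```bash
python3 st.py; python3 - <<'E'
from h import *
s=snap("wrist");save(s,"pics/w5.png");bar(cloud(s),s["pixels"],.035)
s=snap("scene");bar(cloud(s),s["pixels"],.035)
s=snap("top");bar(cloud(s),s["pixels"],.035)
E
```

```text
t 10.2 pos [0.5768 0.218  0.2984] psi 157.48 theta 134.1 q6 -2.642
F [-0.1  0.  -1.7] T [-0.04  0.06  0.01] w 0.049853817762270956 g 0.0
1350 1147 top 0.0463562930163127 ctr [-0.00464742  0.00049856  0.04534588] PCAang 149.29136957876108 rect ((-1.0573005676269531, -1.3209972381591797), (12.982522964477539, 63.21904754638672), 58.6082878112793)
99 47 top 0.04955508508213126 ctr [-0.00092702 -0.00159047  0.04768036] PCAang 147.41297726745154 rect ((-0.7598190307617188, -1.0351905822753906), (13.185615539550781, 62.018089294433594), 55.66330337524414)
45 28 top 0.04713479242449978 ctr [-0.01622475  0.00819654  0.04525519] PCAang 150.86117075782556 rect ((-2.729572296142578, 0.5473556518554688), (11.065878868103027, 63.425636291503906), 62.43022537231445)
```

View pics/w5.png

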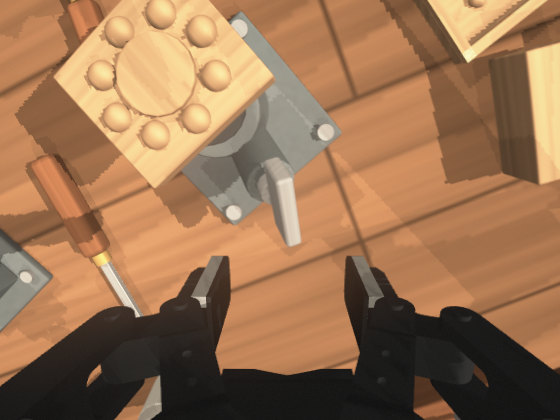

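The wrist view shows the bar at (283,205), bottomed at about 148.6° in the seat frame, which is roughly 177° of travel and 2 mm down. The target after backing off is 58.6°. I'll align the fork, descend and turn it back.

play_rows(rows=[[[0,0,0],-0.12,0.05],[[0,0,0],-0.12,0.05],[[0,0,0.04],0,0.045],[[0,0,0.04],0,0.045],[[0,0,0.041],0,0.045],[[0,0,0],0,0.03],[[0,0,0],0,0.019],[[0,0,0],0,0.019]])

```text
clock: 11.15
tcp_pos: [0.5732, 0.2139, 0.1708]
tcp_rot: [-0.241, -3.123, 0.013]
wrist_force: [1.3, -9.6, -20.2]
gripper_width: 0.0233
grasp_force: 24.3
```

```bash
python3 st.py
```

```text
t 11.15 pos [0.5732 0.2139 0.1708] psi 171.16 theta 148.4 q6 -2.401
F [  1.3  -9.6 -20.2] T [-4.   -0.23  0.36] w 0.023268668194286003 g 24.285891596227884
```

play_rows(rows=[[[0,0,0],-0.1,0.019],[[0,0,0],-0.1,0.018],[[0,0,0],-0.1,0.017],[[0,0,0],-0.1,0.0165],[[0,0,0],-0.1,0.0165],[[0,0,0],-0.1,0.0165],[[0,0,0],-0.1,0.0175]])

```text
clock: 11.85
tcp_pos: [0.5765, 0.2169, 0.1754]
tcp_rot: [-0.854, 3.023, -0.001]
wrist_force: [0.6, -3.0, -2.1]
gripper_width: 0.0172
grasp_force: 3.8
```

```bash
python3 st.py
```

```text
t 11.85 pos [0.5765 0.2169 0.1754] psi -148.44 theta -165.9 q6 -1.697
F [ 0.6 -3.  -2.1] T [-1.15  0.25 -0.11] w 0.017164343466363245 g 3.8073649021611544
```

play_rows(rows=[[[0,0,0],-0.1,0.019],[[0,0,0],-0.1,0.02],[[0,0,0],-0.1,0.021],[[0,0,0],-0.1,0.022],[[0,0,0],-0.1,0.023],[[0,0,0],-0.1,0.0235],[[0,0,0],-0.1,0.0235],[[0,0,0],-0.05,0.0235]])

```text
clock: 12.65
tcp_pos: [0.577, 0.2174, 0.1763]
tcp_rot: [-1.901, 2.499, -0.001]
wrist_force: [-0.8, -1.4, 4.2]
gripper_width: 0.0233
grasp_force: 9.7
```

```bash
python3 st.py
```

```text
t 12.65 pos [0.577  0.2174 0.1763] psi -105.48 theta -121.0 q6 -0.948
F [-0.8 -1.4  4.2] T [-0.66  0.62 -0.21] w 0.02330884272453353 g 9.692792152636684
```

Open, lift, look.

play_rows(rows=[[[0,0,0],0,0.035],[[0,0,0],0,0.045],[[0,0,-0.03],0,0.05],[[0,0,-0.04],0,0.05],[[0,0,-0.05],0,0.05],[[0,0,0],0,0.05],[[0,0,0],0,0.05]])

```text
clock: 13.35
tcp_pos: [0.5766, 0.2178, 0.2956]
tcp_rot: [-1.893, 2.502, 0.0]
wrist_force: [-0.7, 0.6, -1.1]
gripper_width: 0.05
grasp_force: 0.0
```

```bash
python3 st.py; python3 - <<'E'
from h import *
s=snap("wrist");save(s,"pics/w6.png");bar(cloud(s),s["pixels"],.035)
s=snap("scene");bar(cloud(s),s["pixels"],.035)
s=snap("top");bar(cloud(s),s["pixels"],.035)
E
```

```text
t 13.35 pos [0.5766 0.2178 0.2956] psi -105.76 theta -121.2 q6 -0.953
F [-0.7  0.6 -1.1] T [0.01 0.07 0.01] w 0.05002149340211151 g 0.0
1510 1187 top 0.04736564119353447 ctr [-0.00372219 -0.00420199  0.04630421] PCAang 44.07817217654312 rect ((-0.7189884185791016, -1.9298076629638672), (62.9935188293457, 11.649625778198242), 44.03031921386719)
84 32 top 0.051874935083238774 ctr [-0.00314042 -0.00173092  0.05025492] PCAang 43.04108004724009 rect ((-1.5151481628417969, -0.4470958709716797), (58.249576568603516, 11.855039596557617), 40.815147399902344)
91 60 top 0.04795154055995896 ctr [-0.00621149 -0.00443096  0.04651062] PCAang 45.2387805301933 rect ((-6.0666913986206055, -4.288473129272461), (52.486968994140625, 13.309857368469238), 45.89562225341797)
```

View pics/w6.png

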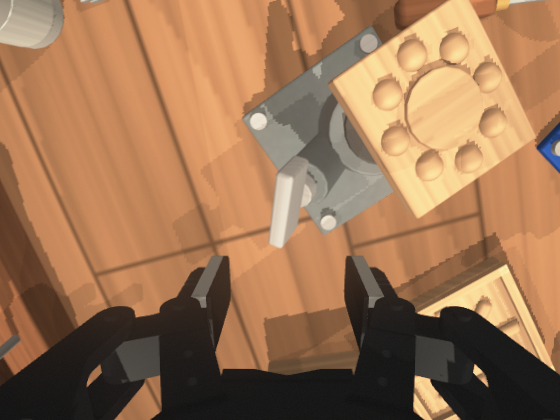

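The wrist view shows the bar at (287,203), at about 44°, so it is backed off about 75° and needs about 15° more. I'll descend at this yaw and turn a little further.

play_rows(rows=[[[0,0,0.04],0,0.045],[[0,0,0.04],0,0.045],[[0,0,0.039],0,0.045],[[0,0,0],0,0.03],[[0,0,0],0,0.0235],[[0,0,0],-0.07,0.0235],[[0,0,0],-0.07,0.0235],[[0,0,0],-0.07,0.0235]])

```text
clock: 14.3
tcp_pos: [0.5723, 0.2152, 0.1711]
tcp_rot: [2.141, -2.284, -0.006]
wrist_force: [-4.5, -1.5, -17.5]
gripper_width: 0.0289
grasp_force: 40.3
```

```bash
python3 st.py
```

```text
t 14.3 pos [0.5723 0.2152 0.1711] psi -93.69 theta -110.1 q6 -0.739
F [ -4.5  -1.5 -17.5] T [-0.26  2.5  -0.54] w 0.02893541468498938 g 40.32559313782258
```

play_rows(rows=[[[0,0,0],0,0.035],[[0,0,0],0,0.045],[[0,0,-0.03],0,0.05],[[0,0,-0.04],0,0.05],[[0,0,-0.05],0,0.05],[[0,0,0],0,0.05],[[0,0,0],0,0.05]])

```text
clock: 15.0
tcp_pos: [0.5774, 0.2181, 0.2984]
tcp_rot: [-2.143, 2.287, -0.002]
wrist_force: [0.2, -0.4, -1.4]
gripper_width: 0.0502
grasp_force: 0.0
```

```bash
python3 st.py; python3 - <<'E'
from h import *
for n in("wrist","scene","top"):
    s=snap(n);bar(cloud(s),s["pixels"],.035)
E
```

```text
t 15.0 pos [0.5774 0.2181 0.2984] psi -93.72 theta -110.2 q6 -0.743
F [ 0.2 -0.4 -1.4] T [-0.02  0.07 -0.  ] w 0.050213810855925585 g 0.0
1615 1207 top 0.04754304457192031 ctr [-0.00243015 -0.00421327  0.04644311] PCAang 60.45695013140527 rect ((-0.5441246032714844, -2.169078826904297), (63.957733154296875, 11.696538925170898), 60.290279388427734)
76 45 top 0.052046186863944244 ctr [-0.0027268  -0.00288688  0.05029848] PCAang 58.20681310360767 rect ((-1.766794204711914, -1.6266860961914062), (65.12397766113281, 12.516398429870605), 58.440345764160156)
86 55 top 0.04884191777891179 ctr [-0.00556973 -0.0058161   0.04660212] PCAang 60.16984100923126 rect ((-5.5010528564453125, -7.58477783203125), (47.969913482666016, 15.53768253326416), 63.00421905517578)
```

Now 60.3° against the bottomed 148.9°, so it is backed off about 90°. The screw is done. Next I'll go behind the valve's knob with the fingers shut and tool x along the valve's x.

play_rows(rows=[[[0.0343,0.0086,0],0,0.0],[[0.0343,0.0086,0],0,0.0],[[0.0343,0.0086,0],0,0.0],[[0.0343,0.0086,0],0,0.0],[[0.0343,0.0086,0],0,0.0],[[0.0343,0.0086,0],0,0.0]], squeeze=60)

```text
clock: 15.75
tcp_pos: [0.5108, 0.014, 0.2936]
tcp_rot: [2.148, -2.291, -0.0]
wrist_force: [1.1, -0.1, -0.0]
gripper_width: 0.0
grasp_force: 0.0
```

play_rows(rows=[[[0.0343,0.0086,0],0,0.0],[[0.0343,0.0086,0],0,0.0],[[0.0343,0.0086,0],0,0.0],[[0.0343,0.0086,0],0,0.0],[[0.0343,0.0086,0],0,0.0],[[0.0343,0.0086,0],0,0.0]])

```text
clock: 16.35
tcp_pos: [0.4461, -0.1881, 0.2938]
tcp_rot: [2.148, -2.291, -0.001]
wrist_force: [0.1, -0.6, 0.2]
gripper_width: 0.0006
grasp_force: 0.0
```

play_rows(rows=[[[0,0,0],0.13,0.0],[[0,0,0],0.13,0.0],[[0,0,0],0.13,0.0],[[0,0,0],0.13,0.0],[[0,0,0],0.13,0.0],[[0,0,0],0.13,0.0],[[0,0,0],0.13,0.0],[[0,0,0],0.13,0.0]])

```text
clock: 17.15
tcp_pos: [0.4467, -0.1868, 0.2936]
tcp_rot: [0.717, -3.057, -0.0]
wrist_force: [0.6, -0.4, 0.4]
gripper_width: -0.0001
grasp_force: 0.0
```

play_rows(rows=[[[0,0,0],0.13,0.0],[[0,0,0],0,0.0],[[0,0,0],0,0.0]])

```text
clock: 17.45
tcp_pos: [0.4468, -0.1868, 0.2939]
tcp_rot: [0.532, -3.095, -0.0]
wrist_force: [-0.0, -0.9, -0.6]
gripper_width: -0.0002
grasp_force: 0.0
```

```bash
python3 st.py; cat > v.py <<'E'
from h import *
yv=np.radians(19.3);vx=np.array([np.cos(yv),np.sin(yv),0]);vy=np.array([-np.sin(yv),np.cos(yv),0])
piv=V0+.02*vx+.055*ez
for n in("scene","top"):
    s=snap(n);P=cloud(s).reshape(-1,3);c=s["pixels"].reshape(-1,3).astype(int)
    q=np.stack([(P-piv)@vx,(P-piv)@vy,P[:,2]],1)
    m=(abs(q[:,1])<.03)&(abs(q[:,0])<.075)&(q[:,2]>.13)&(q[:,2]<.192)&(c.max(1)<60)
    k=q[m]
    if len(k)>8:
        A=np.c_[2*k,np.ones(len(k))];x=np.linalg.lstsq(A,(k**2).sum(1),rcond=None)[0]
        print(n,len(k),"mean",k.mean(0).round(4),"fit",x[:3].round(4),"min",k.min(0).round(4),"max",k.max(0).round(4))
st=env.read_state();p=st["tcp_pos"];print("tool rel pivot",((p-piv)@vx).round(4),((p-piv)@vy).round(4),p[2])
E
python3 v.py
```

```text
t 17.45 pos [ 0.4468 -0.1868  0.2939] psi -160.5 theta -179.7 q6 -1.242
F [-0.  -0.9 -0.6] T [0.03 0.01 0.01] w -0.00020753842256068133 g 0.0
scene 101 mean [-0.0393 -0.0047  0.1734] fit [-0.0413 -0.0018  0.1687] min [-0.0589 -0.0178  0.1553] max [-0.0264  0.0123  0.1858]
tool rel pivot -0.0986 0.0002 0.29413275074831274
```

play_rows(rows=[[[0,0,0.035],0,0.0],[[0,0,0.032],0,0.0],[[-0.01,0,0],0,0.0],[[-0.01,0,0],0,0.0],[[-0.01,0,0],0,0.0],[[-0.01,0,0],0,0.0],[[-0.01,0,0],0,0.0]])

```text
clock: 18.25
tcp_pos: [0.4948, -0.1704, 0.2291]
tcp_rot: [-0.527, 3.097, -0.001]
wrist_force: [0.4, -0.1, 0.0]
gripper_width: 0.0002
grasp_force: 0.0
```

```bash
python3 v.py; python3 st.py
```

```text
scene 114 mean [-0.0177 -0.0047  0.1801] fit [-2.140e-02  1.000e-04  1.705e-01] min [-0.0467 -0.0168  0.1383] max [-0.0007  0.0121  0.1916]
tool rel pivot -0.0462 -0.0002 0.22885515470692905
t 18.35 pos [ 0.4964 -0.1699  0.2289] psi -160.63 theta -179.9 q6 -1.278
F [-0.9 -0.4  0.6] T [ 0.   -0.06 -0.02] w 0.00025962319224463737 g 0.0
```

play_rows(rows=[[[-0.01,0,0],0,0.0],[[-0.01,0,0],0,0.0],[[-0.01,0,0],0,0.0]])

```text
clock: 18.65
tcp_pos: [0.5217, -0.1607, 0.2277]
tcp_rot: [0.526, -3.094, 0.001]
wrist_force: [-10.8, -4.6, 9.6]
gripper_width: 0.0001
grasp_force: 6.3
```

```bash
python3 v.py; python3 st.py
```

```text
scene 110 mean [ 0.0091 -0.0047  0.1808] fit [ 0.0057 -0.0011  0.1739] min [-0.0163 -0.0178  0.159 ] max [0.0263 0.0115 0.1919]
tool rel pivot -0.019 0.0 0.22742146898412596
t 18.75 pos [ 0.522  -0.1607  0.2274] psi -160.68 theta -179.9 q6 -1.295
F [-8.1 -3.2  6.3] T [-1.56  2.87 -0.  ] w -0.00030493237640457613 g 4.584181532263756
```

play_rows(rows=[[[-0.008,0,0],0,0.0],[[-0.008,0,0],0,0.0],[[-0.008,0,0],0,0.0],[[0,0,0],0,0.0],[[0,0,0],0,0.0]])

```text
clock: 19.25
tcp_pos: [0.5455, -0.1521, 0.2272]
tcp_rot: [-0.527, 3.097, 0.0]
wrist_force: [0.7, -0.2, -0.7]
gripper_width: -0.0002
grasp_force: 0.0
```

```bash
python3 v.py; python3 st.py
```

```text
scene 109 mean [ 0.0433 -0.0048  0.1736] fit [ 0.0357 -0.0021  0.1688] min [ 0.0088 -0.0174  0.1587] max [0.0597 0.0109 0.192 ]
tool rel pivot 0.0055 0.0003 0.22734137520509082
t 19.35 pos [ 0.5451 -0.1523  0.2273] psi -160.69 theta -179.9 q6 -1.307
F [-0.7 -0.3 -0.2] T [-0.02  0.   -0.04] w -8.370453286690374e-05 g 0.0
```

The lever dropped into float: the ball is at about +42 mm and there is no force on the tool. I'll retreat, lift and verify.

play_rows(rows=[[[0.02,0,0],0,0.0],[[0.03,0,0],0,0.0],[[0.03,0,-0.02],0,0.0],[[0,0,-0.05],0,0.0],[[0,0,-0.03],0,0.0],[[0,0,0],0,0.0],[[0,0,0],0,0.0],[[0,0,0],0,0.0]])

```text
clock: 20.15
tcp_pos: [0.469, -0.1787, 0.3265]
tcp_rot: [0.526, -3.096, -0.001]
wrist_force: [0.4, 0.4, -0.3]
gripper_width: 0.0002
grasp_force: 0.0
```

```bash
python3 v.py; python3 st.py; python3 - <<'E'
from h import *
for n in("scene","top"):
    s=snap(n);bar(cloud(s),s["pixels"],.035);save(s,f"pics/{n}9.png")
E
```

```text
scene 103 mean [ 0.0462 -0.0046  0.1736] fit [ 0.0447 -0.0021  0.1692] min [ 0.03   -0.0176  0.1587] max [0.0599 0.0125 0.1849]
tool rel pivot -0.075 0.0004 0.3262471936831439
t 20.25 pos [ 0.4691 -0.1788  0.3262] psi -160.7 theta -179.9 q6 -1.262
F [-0.1 -1.  -0. ] T [-0.01 -0.01 -0.02] w -6.045083306429559e-06 g 0.0
72 43 top 0.0511780313449952 ctr [-0.00220731 -0.00155954  0.0492084 ] PCAang 58.78998890541514 rect ((-0.9241905212402344, 0.6307411193847656), (62.09735107421875, 12.208466529846191), 59.09470748901367)
113 66 top 0.049307024706847495 ctr [-0.00186823  0.00087979  0.04739725] PCAang 61.10030021243485 rect ((-3.777090072631836, -1.0797996520996094), (62.21119689941406, 13.757466316223145), 58.90045166015625)
```

View pics/scene9.png

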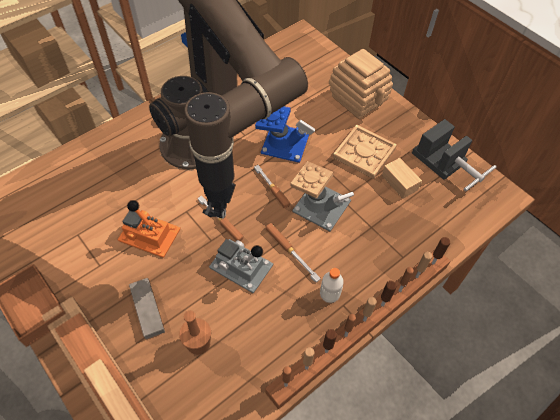

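The scene shows the grey valve's ball at (257,251), leaning away from the robot. The screw bar at (345,197) is at about 59°, the loose things lie where they did, and the arm is clear.

```bash
python3 -c "
from bench import env
print(env.job_done())"
```

```text
the job is handed in; nothing more can be done
None
```

I turned the screw clockwise until it bottomed, backed it off about a quarter turn (about 90° by the cameras), pushed the lever into its float notch and let go, left the loose things alone, and handed the job in at about 20 s.

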